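# Power up the bench shaker and jog it

### The arm

A 6-joint arm with a two-finger parallel gripper is mounted at the origin on a cart in front of the work surface, level with it; the furniture and walls round the work are solid. World frame = base frame: x ahead of the robot, y to its left, z up, the work surface at z = 0. Lengths are in m, angles in degrees, forces in N, time in s.
With the tool pointing down it reaches from about 0.25 to 0.725 m from the base axis. Payload 9.7 kg.
Tool frame: the origin (TCP) lies at the very end of the fingers, on their centre line; the grasp point (between the pads) lies grasp_offset behind it (grasp_offset is the distance from the TCP to the grasp point, in m); z points along the fingers, y is the line along which they close (so a half turn about z gives the same grasp; the last joint's range is limited). The gripper opens to 85 mm and grips with 20 to 120 N. Pads are 22 mm wide; open, the fingers measure 114 mm over their backs; the gripper's body (76 mm by 85 mm) begins 54 mm behind the grasp point. The pads swing forward as they close: fully open they stand 13 mm farther back than shut.
Start: joints at [73.568, 4.979, 10.078, 95.1, 0, 90], TCP at [0.156, 0.528, 0.231] pointing down, gripper open.
Joint ranges: [-179.16, 179.16], [-48.56, 103.87], [-65.8, 70.77], [-126.05, 130.52], [-82.76, 87.17], [-180, 180]. Speed limits (degrees/s): [127.2, 127.2, 147.25, 180, 180, 180].

### API

Orientations are given as [roll, pitch, yaw] about the fixed x, y, z axes, in that order (R = Rz(yaw) Ry(pitch) Rx(roll)).
In Python, from workcell import get_obs, camera, calibration, job_done, recognise, cut_out, mark_of, grasp_offset gives the robot as it stands.
- The arm moves only by the tool servo_tool, never from a script. Its argument "moves" is a list of rows, each a list of 3 entries, a list of its own where there are three numbers: the turn, a rotation vector about the tool's x, y, z in degrees, then the shift along the tool's x, y, z in m, then the opening in per cent of the stroke, from 0 (shut) to 100 (fully open). In form: [[[ax, ay, az], [x, y, z], claw], ...]. A call has 1 to 12 rows; each row shifts and turns the commanded pose from where the row before left it, along the tool's axes as they then stand; what a row does not reach is not made up. A row lasts 1/10 s, in which the tool goes at most 50 mm and 8.59 degrees, less where a joint would pass 70% of its speed; a pose out of reach is approached as far as the arm can. A call is refused whole if a number of a shift passes 0.05 or a number of a turn 8.59, either way. A call with a gripper value outside its range is refused whole. The fingers move at their own pace and stop on an object; "force" is the grip in N (left out, the last holds). Time passes only in rows, so rows that do not move let the fingers close. It gives the time, the measured TCP pose, the force, the opening and the grip force at its end, in the units of the state.
- get_obs(): the state, without advancing time (a new reading comes with each control period).
- camera(name): name is "scene" or "top" or "wrist"; returns (picture, depth): 400x640x3 uint8, red, green, blue; 400x640 float32, m along the optical axis (not along the pixel's ray), 0 where there is no reading.
- calibration(name): a dict with "camera_matrix" (3x3 intrinsics, pixels), "dist" ([k1, k2, p1, p2, k3] as OpenCV has them; the pictures are not rectified), "R" (3x3) and "t" (3): a world point X has camera coordinates R X + t. Camera axes: x right, y down, z forward; pixel columns grow to the right and rows downward; lengths in m; the calibration is good to about 2 mm. A picture is of the moment at which its call begins: read the wrist's pose just before it. calibration takes no time and is no camera call; for the wrist camera it gives the pose at the moment of the call.
- job_done(): hands the job in; it is judged then, once.
Trained networks look in the newest picture that a camera, given by its name, has taken for a name from the list of things; names that differ only in an ending like _2 or _b are one class to them, and where a whole thing is asked for, a point or a joint stands for the part that bears it (a point fixed in the world has none). Each returns a list of dicts, best first, with "score" (0 to 1); they miss things now and then, are a little off and sometimes report something else, mostly with a low value. They report only what shows in the picture. A call takes as long as a camera call.
- recognise(name, camera): "xyz" ([x, y, z] in m, in the coordinates of the camera as it stood for that picture, good to about 4 mm: the middle of the surface that is visible of it).
- cut_out(name, camera): "mask" (400x640 bool, what is visible of it).
- mark_of(name, camera): "xyz" ([x, y, z] in m, in the coordinates of the camera as it stood for that picture, good to about 4 mm: a listed point, or the origin of a listed thing).
The state is a dict: "time": time; "q": joint angles; "qd": joint speeds; "joint_efforts": joint torques, N m; "ee_pos": TCP position; "tcp_rot": TCP orientation; "wrist_force": force on the tool from outside, world axes, zero at the start; "torque": the same for the moment, N m; "opening": finger opening in m; "grasp_force": force on a finger pad.
Only numpy, scipy, OpenCV 4.12 (cv2) and the standard library are available. Lean on these libraries where they do the work, as an engineer would, in place of code of your own. Each camera call takes 0.05 s, during which the arm holds its last target. There are 200 camera calls.

### The job

Jog the bench shaker: push down the raised front end of its power rocker so that it is fully on, then press the square key fully in, then press the large round button right down and keep it pressed with the fingers; the program finishes while still holding that button down. Leave the small round button alone, press no control before its turn, and do not knock, shift or lift the things on and around the shaker.

Things in the scene. Friction and masses are not known exactly. Their poses are not given: they have to be found in the camera images.
- shaker: White bench shaker, fixed box 230 deep (x) x 290 wide (y) x 60 mm high; origin: centre of underside, x to the rear, z up. Rear half: tray, top at 72 mm, with dish and vials. Front half: deck, top at 60 mm, with four control modules (grey plates 92x60x6 mm) in a row along y, 68 mm apart, at x = -62 mm; the controls swap places from run to run.
- rocker (a joint): Power rocker: black paddle 70 mm long (along the shaker's x), 30 mm wide, 8 mm thick, on a pivot across its middle, 76 mm above the worktop. 0 = off (its front end, towards the robot, stands up by 0.14 rad), 0.28 rad = on (front end down). It stays where it is left; pushing 27 mm from the pivot takes about 2 to 4 N.
- rocker_end (a point): Point on top of the paddle's front end, 27 mm in front of the pivot, where to push down; about 84 mm above the worktop when off, 76 mm when on. Moves with the paddle.
- square_key (a joint): Square mode key, black, 30x30 mm. 0 = out, 0.006 m = fully in; pushed straight down against about 3.5 N friction it stays where it is left.
- square_top (a point): Centre of the square key's top, 82 mm above the worktop when out, 76 mm when in.
- round_button (a joint): Large round jog button, black, 40 mm across, springs back when let go. 0 = out, 0.006 m = fully down; needs 1.6 N to start, 5 N at the bottom.
- round_top (a point): Centre of the large round button's top, about 84.5 mm above the worktop when out.
- small_button (a joint): Small round reset button, black, 16 mm across in a 24 mm steel collar, same spring; must not be pressed. 0 = out, 0.006 m = down.
- small_top (a point): Centre of the small round button's top, 78.5 mm above the worktop when out.
- petri_dish: Bystander: round clear dish, 95 mm across, 18 mm high, on the shaker's tray. Origin at the centre of its underside.
- vial_1: Bystander: clear sample vial with white cap, 21 mm across, 49 mm high, on the shaker's tray. Origin at the centre of its underside.
- vial_2: Bystander: clear sample vial with blue cap, 21 mm across, 49 mm high, on the shaker's tray. Origin at the centre of its underside.
- crucible_3: Bystander: cream crucible with a knobbed lid that is fixed to it, 50 mm across, 57 mm high, left of the shaker. Origin at the centre of its underside.
- powder_jar: Bystander: white jar with red lid, 65 mm across, 80 mm high, right of the shaker. Origin at the centre of its underside.
- timer: Bystander: white bench timer, 62x66x19 mm, lying in front of the shaker (not part of the work). Origin at the centre of its underside.
- marker: Bystander: white and black pen, 127 mm long, 15 mm thick, lying in front of the shaker. Origin at the centre of its underside.

How it is judged:
By the outcome, as a careful person would: the job done as asked, in the order asked, and still so for the second after the job is handed in, while the arm keeps its last pose, push and grip.
It also fails if it takes over 38 s, if anything falls off the work surface, if the arm or the gripper's body presses on something with over 40 N, if the wrist force passes 120 N, or if a joint passes its speed limit or range.

## Working session

There is one attempt and no reset: what is moved stays moved. The work goes in short steps, Python scripts to look and compute and a tool call to move; the robot and the scene stay as the last step left them, time stands still between calls to the robot, and variables do not carry over. Pictures are saved under pics/ and viewed, at most 10 in all, crops included, and the job is handed in when it is done.

Besides the shell and the picture viewer there is one more tool, called after "Request:" as a command line: name --argument value ..., lists and objects as JSON in quotes. servo_tool: Moves the arm, as the interface text tells. Its arguments: {"type":"object","properties":{"moves":{"type":"array"},"force":{"type":"number"}},"required":["moves"]}

```bash
mkdir -p pics
cat > h.py <<'E'
import numpy as np, cv2
from workcell import *
def w(cam,p,c=None):
    c=c or calibration(cam); return np.array(c["R"]).T@(np.array(p)-np.array(c["t"]))
def pix(cam,X):
    c=calibration(cam)
    r=cv2.Rodrigues(np.array(c["R"]))[0]
    return cv2.projectPoints(np.array([X],float),r,np.array(c["t"],float),np.array(c["camera_matrix"]),np.array(c["dist"]))[0].ravel().round()
def snap(cam,f):
    im,d=camera(cam); cv2.imwrite("pics/"+f,im[:,:,::-1]); return im,d
E
python3 - <<'E'
from h import *
print(get_obs())
for cam in("top","scene"):
    snap(cam,cam+"1.png"); print(cam)
    for n in ["rocker_end","square_top","round_top","small_top","shaker","timer","marker"]:
        for m in mark_of(n,cam)[:2]: 
            X=w(cam,m["xyz"]); print(n,round(m["score"],2),X.round(4),pix(cam,X))
E
```

```text
{'time': 0.0, 'q': array([ 7.35675451e+01,  5.01088197e+00,  1.00347508e+01,  9.51004834e+01,
       -1.78109418e-03,  8.99996947e+01]), 'qd': array([-0.01971594,  0.04024414,  0.05306799,  0.03867288, -0.05313725,
        0.03167932]), 'joint_efforts': array([-1.76290338e-03, -5.20388389e+01,  4.64798677e+01,  1.61062146e-02,
        3.02878482e-05, -1.78556655e-05]), 'ee_pos': array([0.15552872, 0.52730691, 0.23058783]), 'tcp_rot': array([-1.79923385e+02,  1.78068438e-03,  1.63567853e+02]), 'wrist_force': array([-0.27707575,  0.17811905, -0.18783328]), 'torque': array([ 0.00037451, -0.00016044, -0.03929098]), 'grasp_force': 0.0, 'opening': 0.08551369248440795}
top
rocker_end 0.57 [0.5035 0.047  0.0826] [331. 221.]
square_top 0.67 [ 0.5198 -0.0232  0.0793] [363. 215.]
square_top 0.57 [ 0.3754  0.0015 -0.0042] [348. 280.]
round_top 0.65 [0.5338 0.1825 0.0864] [271. 205.]
small_top 0.55 [0.5293 0.1127 0.0779] [303. 209.]
shaker 0.87 [ 0.5846  0.0772 -0.0051] [319. 192.]
timer 0.77 [ 0.4017  0.1672 -0.0011] [279. 267.]
marker 0.82 [ 0.3743  0.0004 -0.0041] [349. 280.]
marker 0.36 [0.5329 0.182  0.0811] [272. 206.]
scene
rocker_end 0.68 [0.4949 0.0441 0.0848] [309. 227.]
rocker_end 0.33 [0.6432 0.0411 0.0745] [364. 211.]
square_top 0.51 [ 0.5217 -0.02    0.0816] [331. 243.]
round_top 0.61 [0.5297 0.1796 0.0865] [300. 187.]
small_top 0.56 [0.5267 0.1153 0.0798] [309. 205.]
shaker 0.86 [ 0.5891  0.0764 -0.0008] [338. 229.]
timer 0.92 [ 0.3941  0.1648 -0.0015] [256. 230.]
marker 0.55 [3.762e-01 3.000e-04 2.200e-03] [272. 279.]
```

View pics/top1.png

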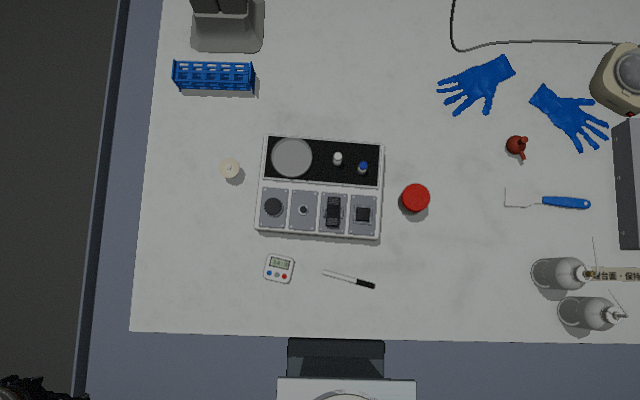

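View pics/scene1.png

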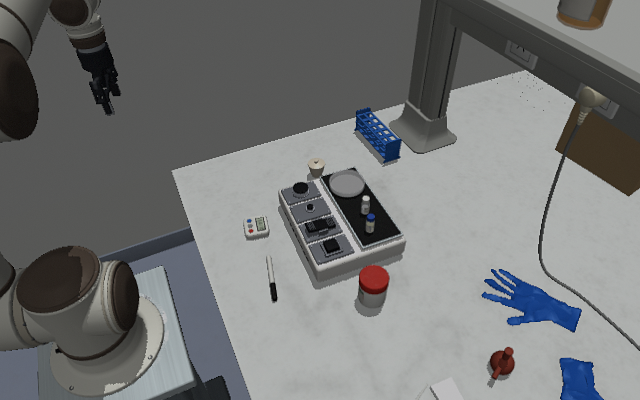

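Request:
servo_tool --moves '[[[0, 0, -8.2], [0, 0, 0], 0], [[0, 0, -8.2], [0, 0, 0], 0], [[0, 0, 0], [-0.027, -0.04, 0], 0], [[0, 0, 0], [-0.027, -0.04, 0], 0], [[0, 0, 0], [-0.027, -0.04, 0], 0], [[0, 0, 0], [-0.027, -0.04, 0], 0], [[0, 0, 0], [-0.027, -0.04, 0], 0], [[0, 0, 0], [-0.027, -0.04, 0], 0], [[0, 0, 0], [-0.027, -0.04, 0], 0], [[0, 0, 0], [-0.027, -0.04, 0], 0], [[0, 0, 0], [-0.027, -0.04, 0], 0], [[0, 0, 0], [-0.027, -0.04, 0], 0]]'

```text
time: 2.0
ee_pos: [0.4261, 0.1255, 0.2316]
tcp_rot: [180.0, 0.1, 180.0]
wrist_force: [0.3, 0.8, -0.5]
opening: 0.0
grasp_force: 0.0
```

Request:
servo_tool --moves '[[[0, 0, 0], [-0.027, -0.04, 0], 0], [[0, 0, 0], [-0.027, -0.04, 0], 0], [[0, 0, 0], [0, 0, 0], 0], [[0, 0, 0], [0, 0, 0], 0], [[0, 0, 0], [0, 0, 0], 0]]'

```text
time: 2.5
ee_pos: [0.4789, 0.048, 0.2314]
tcp_rot: [180.0, -0.0, 180.0]
wrist_force: [-0.3, 0.4, 0.3]
opening: -0.0002
grasp_force: 0.0
```

Run:
```python
from h import *
o=get_obs(); print(o["time"],o["ee_pos"],o["tcp_rot"],o["wrist_force"],o["opening"],grasp_offset)
im,d=snap("wrist","w1.png"); c=calibration("wrist")
print(w("wrist",[0,0,0]))
for n in ["rocker_end","square_top","round_top","small_top"]:
    for m in mark_of(n,"wrist")[:2]:
        X=w("wrist",m["xyz"],c); print(n,round(m["score"],2),X.round(4),pix("wrist",X))
    for m in cut_out(n,"wrist")[:1]:
        v,u=np.nonzero(m["mask"]&(d>0)); z=d[v,u]
        p=cv2.undistortPoints(np.c_[u,v].astype(float)[:,None],np.array(c["camera_matrix"]),np.array(c["dist"]))[:,0]
        P=np.c_[p*z[:,None],z]; P=(P-np.array(c["t"]))@np.array(c["R"])
        print("  mask",len(u),np.median(P,0).round(4),np.percentile(P,3,0).round(4),np.percentile(P,97,0).round(4))
```

```text
2.5 [0.47890884 0.0479509  0.2313531 ] [ 1.79986801e+02 -1.10900907e-02  1.79992267e+02] [-0.32246696  0.37416703  0.3427004 ] -0.00020179642091535668 0.0187
[0.39881325 0.04740657 0.37352197]
rocker_end 0.71 [0.4942 0.0457 0.0805] [323. 204.]
  mask 2015 [0.5155 0.0437 0.0805] [0.4893 0.0297 0.0761] [0.5449 0.058  0.0845]
square_top 0.95 [ 0.5173 -0.0253  0.0827] [242. 229.]
  mask 1195 [ 0.5171 -0.0233  0.0809] [ 0.5046 -0.0377  0.0731] [ 0.5327 -0.0093  0.0822]
round_top 0.96 [0.5307 0.1818 0.0832] [478. 244.]
  mask 1493 [0.529  0.1786 0.084 ] [0.5121 0.1617 0.0803] [0.5466 0.1956 0.0853]
small_top 0.59 [0.5268 0.1149 0.0766] [401. 237.]
  mask 273 [0.5255 0.1112 0.0778] [0.5192 0.1045 0.072 ] [0.5334 0.1184 0.0791]
```

View pics/w1.png

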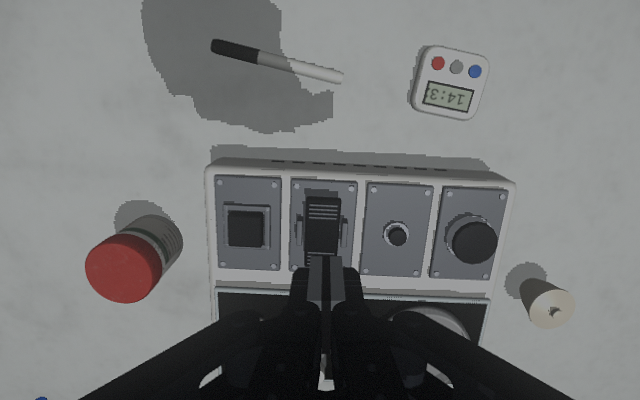

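Request:
servo_tool --moves '[[[0, 0, 0], [-0.013, -0.003, 0.02], 0], [[0, 0, 0], [0, 0, 0.03], 0], [[0, 0, 0], [0, 0, 0.03], 0], [[0, 0, 0], [0, 0, 0.03], 0], [[0, 0, 0], [0, 0, 0.02], 0], [[0, 0, 0], [0, 0, 0.009], 0], [[0, 0, 0], [0, 0, 0], 0], [[0, 0, 0], [0, 0, 0], 0]]'

```text
time: 3.75
ee_pos: [0.4928, 0.0444, 0.0934]
tcp_rot: [180.0, 0.1, 180.0]
wrist_force: [-0.1, 0.5, 0.4]
opening: -0.0001
grasp_force: 0.0
```

Request:
servo_tool --moves '[[[0, 0, 0], [0, 0, 0.004], 0], [[0, 0, 0], [0, 0, 0.004], 0], [[0, 0, 0], [0, 0, 0.003], 0], [[0, 0, 0], [0, 0, 0.002], 0], [[0, 0, 0], [0, 0, 0], 0], [[0, 0, 0], [0, 0, 0], 0]]'

```text
time: 4.35
ee_pos: [0.4924, 0.0443, 0.0793]
tcp_rot: [-180.0, 0.0, 180.0]
wrist_force: [0.1, -0.2, 0.1]
opening: 0.0
grasp_force: 0.0
```

Request:
servo_tool --moves '[[[0, 0, 0], [0, 0, 0.001], 0], [[0, 0, 0], [0, 0, 0.001], 0]]'

```text
time: 4.55
ee_pos: [0.4924, 0.0443, 0.0775]
tcp_rot: [-180.0, 0.0, 180.0]
wrist_force: [-1.0, -0.4, 2.4]
opening: 0.0003
grasp_force: 1.4
```

Request:
servo_tool --moves '[[[0, 0, 0], [0, 0, 0.001], 0], [[0, 0, 0], [0, 0, 0.001], 0]]'

```text
time: 4.75
ee_pos: [0.4925, 0.0443, 0.0761]
tcp_rot: [180.0, 0.0, 180.0]
wrist_force: [-4.2, -0.5, 16.0]
opening: 0.0002
grasp_force: 7.8
```

Request:
servo_tool --moves '[[[0, 0, 0], [0, 0, 0.001], 0], [[0, 0, 0], [0, 0, 0], 0]]'

```text
time: 4.95
ee_pos: [0.4925, 0.0443, 0.076]
tcp_rot: [180.0, 0.1, 180.0]
wrist_force: [-6.9, -0.9, 16.2]
opening: 0.0
grasp_force: 8.3
```

Request:
servo_tool --moves '[[[0, 0, 0], [0, 0, -0.01], 0], [[0, 0, 0], [0, 0, -0.02], 0], [[0, 0, 0], [0, 0, -0.03], 0], [[0, 0, 0], [-0.013, -0.034, -0.03], 0], [[0, 0, 0], [-0.013, -0.034, -0.03], 0], [[0, 0, 0], [0, 0, 0], 0], [[0, 0, 0], [0, 0, 0], 0]]'

```text
time: 5.65
ee_pos: [0.5187, -0.0243, 0.1945]
tcp_rot: [180.0, 0.0, 179.9]
wrist_force: [0.5, 0.6, -0.4]
opening: 0.0004
grasp_force: 0.0
```

```bash
cat > m.py <<'E'
from h import *
def meas(names,f,box):
    o=get_obs(); print(o["time"],o["ee_pos"],o["wrist_force"])
    im,d=camera("wrist"); c=calibration("wrist")
    a,b,e,g=box; cv2.imwrite("pics/"+f,cv2.resize(im[b:g,a:e,::-1],None,fx=2,fy=2))
    for n in names:
        for m in cut_out(n,"wrist")[:1]:
            v,u=np.nonzero(m["mask"]&(d>0)); z=d[v,u]
            p=cv2.undistortPoints(np.c_[u,v].astype(float)[:,None],np.array(c["camera_matrix"]),np.array(c["dist"]))[:,0]
            P=np.c_[p*z[:,None],z]; P=(P-np.array(c["t"]))@np.array(c["R"])
            print(n,len(u),np.median(P,0).round(4),np.percentile(P,3,0).round(4),np.percentile(P,97,0).round(4))
            if n=="rocker_end":
                x0=np.median(P[:,0])
                A=np.c_[P[:,0],np.ones(len(P))]; k=P[:,2]>.072; k&=abs(P[:,2]-np.median(P[:,2]))<.008
                s=np.polyfit(P[k,0],P[k,2],1); print("slope rad",s[0],"z at .495,.522",np.polyval(s,[.495,.522]))
E
python3 -c "
from m import *
meas(['rocker_end','square_top'],'w2.png',(140,120,540,400))"
```

```text
5.65 [ 0.51868834 -0.02428027  0.19448853] [ 0.49281132  0.59871357 -0.41474594]
rocker_end 3691 [0.5198 0.0436 0.0781] [0.4891 0.0293 0.0728] [0.5532 0.0583 0.0834]
slope rad 0.1414686115468613 z at .495,.522 [0.07469388 0.07851354]
square_top 1638 [ 0.5167 -0.024   0.08  ] [ 0.5038 -0.0375  0.0714] [ 0.5319 -0.0097  0.0813]
```

View pics/w2.png

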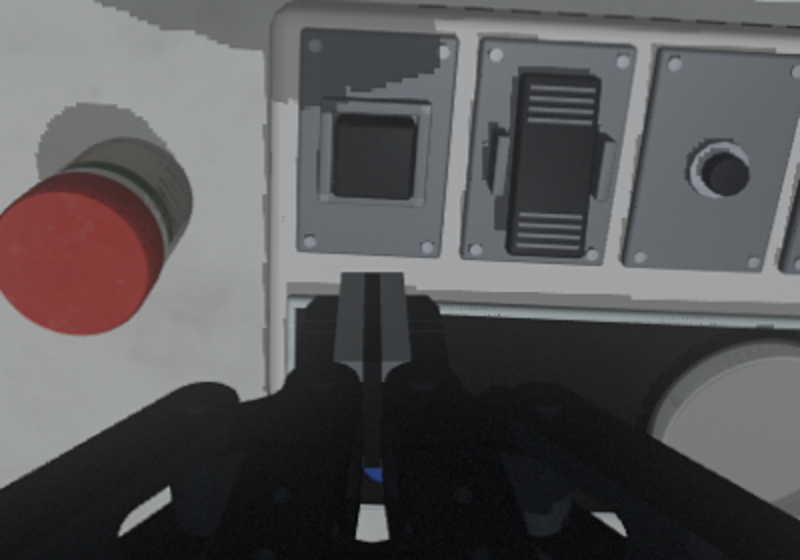

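Request:
servo_tool --moves '[[[0, 0, 0], [0, 0, 0.03], 0], [[0, 0, 0], [0, 0, 0.03], 0], [[0, 0, 0], [0, 0, 0.03], 0], [[0, 0, 0], [0, 0, 0.017], 0], [[0, 0, 0], [0, 0, 0.006], 0], [[0, 0, 0], [0, 0, 0.002], 0], [[0, 0, 0], [0, 0, 0.002], 0]]'

```text
time: 6.5
ee_pos: [0.5185, -0.0233, 0.078]
tcp_rot: [180.0, 0.0, 180.0]
wrist_force: [-1.6, -0.1, 3.6]
opening: -0.0001
grasp_force: 1.7
```

Request:
servo_tool --moves '[[[0, 0, 0], [0, 0, 0.001], 0], [[0, 0, 0], [0, 0, 0.001], 0]]'

```text
time: 6.7
ee_pos: [0.5187, -0.0235, 0.0762]
tcp_rot: [180.0, 0.1, 180.0]
wrist_force: [-2.0, 1.7, 2.7]
opening: -0.0
grasp_force: 1.7
```

Request:
servo_tool --moves '[[[0, 0, 0], [0, 0, 0.001], 0], [[0, 0, 0], [0, 0, 0.001], 0]]'

```text
time: 6.9
ee_pos: [0.5188, -0.0235, 0.0758]
tcp_rot: [180.0, 0.1, 180.0]
wrist_force: [-10.3, 1.6, 26.1]
opening: -0.0001
grasp_force: 12.9
```

Request:
servo_tool --moves '[[[0, 0, 0], [0, 0, 0.0005], 0], [[0, 0, 0], [0, 0, 0], 0]]'

```text
time: 7.1
ee_pos: [0.5188, -0.0235, 0.0759]
tcp_rot: [180.0, 0.2, 180.0]
wrist_force: [-10.0, 1.9, 22.3]
opening: -0.0004
grasp_force: 11.3
```

Request:
servo_tool --moves '[[[0, 0, 0], [0, 0, -0.01], 0], [[0, 0, 0], [0, 0, -0.03], 0], [[0, 0, 0], [0, 0, -0.04], 0], [[0, 0, 0], [0, 0.04, -0.04], 0], [[0, 0, 0], [0, 0.04, 0], 0], [[0, 0, 0], [-0.005, 0.04, 0], 0], [[0, 0, 0], [-0.005, 0.04, 0], 0], [[0, 0, 0], [0, 0.04, 0], 0], [[0, 0, 0], [0, 0, 0], 0], [[0, 0, 0], [0, 0, 0], 0]]'

```text
time: 8.1
ee_pos: [0.5284, 0.1723, 0.1881]
tcp_rot: [-180.0, 0.0, -179.9]
wrist_force: [0.3, -0.1, 0.1]
opening: 0.0
grasp_force: 0.0
```

```bash
python3 -c "
from m import *
meas(['rocker_end','square_top','round_top','small_top'],'w3.png',(100,120,500,400))"
```

```text
8.1 [0.5284376  0.17234809 0.18806409] [ 0.33326438 -0.05097189  0.07511982]
rocker_end 4020 [0.5217 0.0445 0.0789] [0.4905 0.0294 0.0734] [0.5548 0.0583 0.0843]
slope rad 0.1391666520609329 z at .495,.522 [0.07532852 0.07908602]
square_top 1696 [ 0.5184 -0.0225  0.0751] [ 0.505  -0.038   0.0697] [ 0.5331 -0.0097  0.0765]
small_top 371 [0.5263 0.1114 0.0779] [0.5195 0.1044 0.0738] [0.5334 0.1179 0.0791]
```

View pics/w3.png

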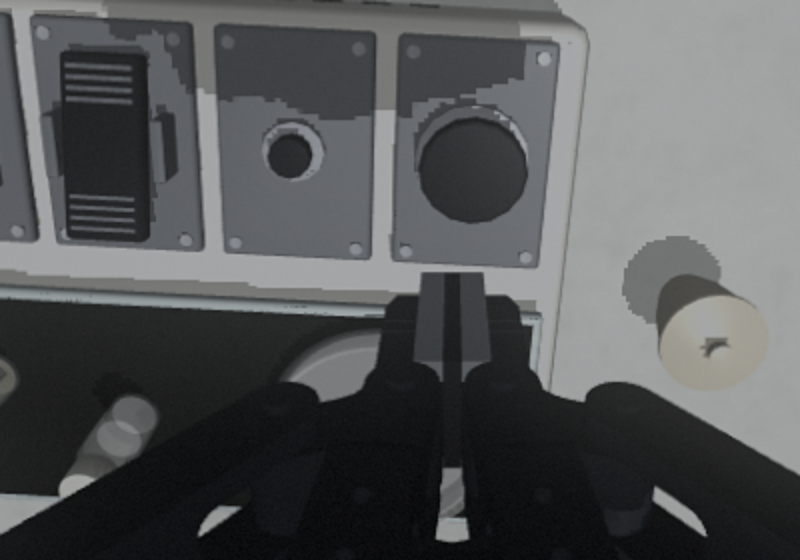

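Request:
servo_tool --moves '[[[0, 0, 0], [-0.002, 0.007, 0.02], 0], [[0, 0, 0], [0, 0, 0.03], 0], [[0, 0, 0], [0, 0, 0.03], 0], [[0, 0, 0], [0, 0, 0.016], 0], [[0, 0, 0], [0, 0, 0.005], 0], [[0, 0, 0], [0, 0, 0.003], 0], [[0, 0, 0], [0, 0, 0.003], 0], [[0, 0, 0], [0, 0, 0.001], 0]]'

```text
time: 9.15
ee_pos: [0.5309, 0.1785, 0.0812]
tcp_rot: [180.0, 0.1, 179.9]
wrist_force: [-0.5, -2.9, 3.8]
opening: -0.0001
grasp_force: 1.7
```

Request:
servo_tool --moves '[[[0, 0, 0], [0, 0, 0.001], 0], [[0, 0, 0], [0, 0, 0], 0]]'

```text
time: 9.35
ee_pos: [0.5309, 0.1786, 0.0799]
tcp_rot: [-180.0, 0.1, 180.0]
wrist_force: [0.8, -3.4, 3.1]
opening: -0.0002
grasp_force: 2.0
```

Request:
servo_tool --moves '[[[0, 0, 0], [0, 0, 0.001], 0], [[0, 0, 0], [0, 0, 0.001], 0]]'

```text
time: 9.55
ee_pos: [0.531, 0.1786, 0.0784]
tcp_rot: [180.0, 0.1, 180.0]
wrist_force: [-2.0, -4.8, 16.6]
opening: 0.0002
grasp_force: 8.3
```

Request:
servo_tool --moves '[[[0, 0, 0], [0, 0, 0.001], 0], [[0, 0, 0], [0, 0, 0], 0]]'

```text
time: 9.75
ee_pos: [0.531, 0.1786, 0.0783]
tcp_rot: [180.0, 0.1, 180.0]
wrist_force: [-4.6, -4.8, 17.1]
opening: 0.0
grasp_force: 8.9
```

Request:
servo_tool --moves '[[[0, 0, 0], [0, 0, 0.0005], 0], [[0, 0, 0], [0, 0, 0], 0], [[0, 0, 0], [0, 0, 0], 0], [[0, 0, 0], [0, 0, 0], 0], [[0, 0, 0], [0, 0, 0], 0]]'

```text
time: 10.25
ee_pos: [0.531, 0.1787, 0.0783]
tcp_rot: [180.0, 0.2, 180.0]
wrist_force: [-5.5, -5.6, 20.3]
opening: -0.0
grasp_force: 10.4
```

```bash
python3 -c "
from workcell import *
o=get_obs(); print(o['ee_pos'],o['wrist_force'])
if o['wrist_force'][2]>9: print(job_done())"
```

```text
[0.5310357  0.17865798 0.07829697] [-5.47077599 -5.61036319 20.27495591]
the job is handed in; nothing more can be done
None
```

I switched the rocker fully on, pressed the square key fully in, and handed the job in at about 10 s with the large round button held down at its stop (about 20 N). I left the small button alone, and saw no sign of anything being knocked or moved.

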